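# Clip the hold-down clamp over a block in the press fixture

### The arm

A 7-joint arm with a two-finger parallel gripper is mounted at the origin on the work surface. World frame = base frame: x ahead of the robot, y to its left, z up, the work surface at z = 0. Lengths are in m, angles in rad, forces in N, time in s.
With the tool pointing down it reaches from about 0.4 to 0.9 m from the base axis. Payload 5.6 kg.
Tool frame: the origin (TCP) lies at the centre of the arm's flange, where the gripper is bolted on; the fingertips stand 190 mm ahead of it and the grasp point (between the pads) lies 171 mm ahead of it (pinch_z is the distance from the TCP to the grasp point, in m); z points along the fingers, y is the line along which they close (so a half turn about z gives the same grasp; the last joint's range is limited). The gripper opens to 92 mm and grips with 3 to 60 N. Pads are 20 mm wide; open, the fingers measure 128 mm over their backs; the gripper's body (75 mm by 189 mm) begins 69 mm behind the grasp point.
Start: joints at [-0.043, 0.468, -0.012, 1.603, 0.006, 1.071, -0.056], TCP at [0.65, -0, 0.405] pointing down, gripper open.
Joint ranges: [-2.53, 2.53], [-0.31, 2.02], [-1.57, 1.55], [0.28, 2.44], [-1.29, 4.43], [0.15, 1.84], [-2.92, 2.92]. Speed limits (rad/s): [2.57, 2.57, 3.14, 3.14, 3.14, 3.14, 3.14].

### API

Orientations are given as a rotation vector (axis times angle).
In Python, from rig import * gives the robot as it stands.
- The arm moves only by the tool send_rows, never from a script. Its argument "series" is a list of rows, each an object of numbers: "dx", "dy", "dz": the shift along the tool's x, y, z normalised to -1 to 1, where 1 is 0.15 m; "rx", "ry", "rz": the turn, a rotation vector about the tool's x, y, z normalised to -1 to 1, where 1 is pi rad; "gripper": the closure, from -1 (fully open) to 1 (shut). A call has 1 to 8 rows; each row is the pose to reach, as a shift and turn from the pose commanded when the call began, along the tool's axes at that moment, turning the shorter way round; what a row does not reach only later rows make up. A row lasts 1/10 s, in which the tool goes at most 50 mm and 8.59 degrees, less where a joint would pass 70% of its speed; a pose out of reach is approached as far as the arm can. A call with a number of a shift or a turn outside -1 to 1 is refused whole. A call with a gripper value outside its range is refused whole. The fingers move at their own pace and stop on an object; "grip_force" is the grip in N (left out, the last holds). Time passes only in rows, so rows that repeat a pose let the fingers close. It gives the time, the measured TCP pose, the force, the opening and the grip force at its end, in the units of the state.
- get_obs(): the state, without advancing time (a new reading comes with each control period).
- get_image(name): name is "scene" or "side" or "wrist"; returns a dict with "pixels" (420x560x3 uint8, red, green, blue), "depth" (420x560 float32, m along the optical axis (not along the pixel's ray), 0 where there is no reading), "vfov" (degrees; the focal length in pixels is half the picture's height over the tangent of half this angle, whatever the lens; pixels are square), "cx", "cy" (the principal point, pixels), "R" (3x3) and "t" (3): a world point X has camera coordinates R X + t. Camera axes: x right, y down, z forward; pixel columns grow to the right and rows downward; lengths in m; the calibration is good to about 2 mm. A picture is of the moment at which its call begins.
- job_done(): hands the job in; it is judged then, once.
The state is a dict: "clock": time; "joint_pos": joint angles; "dq": joint speeds; "joint_efforts": joint torques, N m; "eef_pos": TCP position; "eef_rot": TCP orientation; "contact_force": force on the tool from outside, world axes, zero at the start; "torque": the same for the moment, N m; "grip_width": finger opening in m; "grasp_force": force on a finger pad.
Only numpy, scipy, OpenCV 4.12 (cv2) and the standard library are available. Lean on these libraries where they do the work, as an engineer would, in place of code of your own. Each camera call takes 0.05 s, during which the arm holds its last target. There are 200 camera calls.

### The job

Slide the aluminium block along its guides until it rests fully home against the dark end stop of the white fixture, keeping it flat on the bed, while the yellow clamp still stands open. Then swing the yellow clamp over the block and press its orange pad down until the sprung catch at its end clips onto the steel pin, so that the clamp stays shut by itself and holds the block. Push and press gently, and leave the tools and parts lying beside the fixture alone.

Things in the scene. Friction and masses are not known exactly. Their poses are not given: they have to be found in the camera images.
- fixture: White clamping fixture fixed to the green bench; place and yaw vary. Plate 240 x 210 x 20 mm; origin on the bench, z up, bed top at z 20 mm. The block slides along its +x between two dark guides (inner faces y +-28 mm, 10 mm high, x -90 to 60 mm) to a dark stop (face at x 60 mm, 22 mm high). Hinge lugs at x 42, y 75 mm, top z 88 mm; pin cheeks at x 42, y -65 mm, top z 56 mm.
- nest_home (a point): Point on the bed (fixture x 30, y 0, z 20 mm) where the block's origin lies when the block is fully home against the stop. Axes as the fixture's.
- block: Loose aluminium cylinder block with a dark bore, 60 (x) x 50 (y) x 40 (z) mm, 0.2 to 0.45 kg, lying on the bed between the guides, 3 mm free on either side, 35 to 75 mm short of the stop at the start. Origin at the centre of its underside, x along the fixture's x.
- clamp (a joint): Angle (rad) of the yellow sprung clamp arm: 0 when clipped shut (level, pointing to fixture -y across the block), 1.57 upright, grows as it opens; starts at 1.75 to 2.15, can go to -0.035. A weak spring (about 2 N at the pad) opens it again unless clipped. The catch meets the pin at about 0.15; clipping takes 10 to 18 N at the pad.
- presser: Black rubber presser, 16 mm across, sprung, under the clamp arm 75 mm from the hinge; bears on the block's top when the clamp is shut. Origin on the arm's middle line.
- clamp_hinge (a point): Hinge axis of the clamp, fixed at fixture x 42, y 75, z 78 mm; the axis runs along fixture x. The arm is 16 mm wide, 12 mm thick, 140 mm long.
- clamp_pad (a point): Centre of the upper face of the orange press pad (32 mm along the hinge axis x 34 mm along the arm) on the clamp arm: 112 mm from the hinge along the arm and 14 mm off the arm's middle plane, on its upper side when shut, the outer side (fixture +y, away from the block) when open. Its z axis points out of the pad. When shut it lies at fixture x 42, y -37, z 92 mm.
- catch (a joint): Angle (rad) of the dark sprung catch hinged at the free end of the clamp arm, 140 mm from the hinge, reaching 52 mm below the arm's middle when shut: 0 at rest, grows as the pin pushes its hook outwards, springs back below 0.12 once the hook has clipped under the pin.
- catch_pin (a point): Middle of the steel catch pin, 8 mm thick, along fixture x, at fixture x 42, y -65, z 48 mm.
- wrench: Steel wrench lying on the bench, bystander; origin near its middle.
- screwdriver: Screwdriver lying on the bench, bystander; origin near its middle.
- bearing: Steel bearing ring, 52 mm across, 16 mm high, bystander; origin under its centre.
- bush: Flanged brass bush, 52 mm across, 45 mm high, bystander; origin under its centre.
Not all that is in view belongs to the job. Of the things like the block, leave any that is green or red; of the rest the smaller one is meant.

How it is judged:
On the way, in this order (a step that is already met when the one before it is completed fails the run):
1. the block is fully home against the stop, flat on the bed, with the clamp still open (x of block in the frame of nest_home between -0.005 and 0.004 m and z of block in the frame of nest_home below 0.004 m and horizontal distance between block and nest_home below 0.008 m and angle between block's own z axis and vertical below 0.06 rad and angle between the x axis of block and the x axis of fixture, either way round below 0.12 rad and value of joint clamp above 1 rad), for 0.2 s.
2. the clamp is shut over the block and its catch is clipped onto the pin (value of joint clamp below 0.04 rad and value of joint catch below 0.12 rad), for 0.2 s.
At the end, for the whole second after the job is handed in: The block lies flat on the bed, within 5 mm of fully home against the stop; the clamp arm is shut (joint below 0.04 rad) with its catch sprung back under the pin (below 0.12 rad), stays so by itself, and its rubber presser bears on the block with at least 1 N; everything is at rest (all of step 2 and x of block in the frame of nest_home between -0.005 and 0.004 m and z of block in the frame of nest_home below 0.004 m and horizontal distance between block and nest_home below 0.008 m and angle between block's own z axis and vertical below 0.06 rad and angle between the x axis of block and the x axis of fixture, either way round below 0.12 rad and contact force between presser and block above 1 N and linear speed of block below 0.02 m/s); the robot touches nothing.
It fails at once if the clamp or its catch is pressed with more than 45 N (contact force between the fingers and clamp above 45 N).
It fails at once if the block is pushed or squeezed with more than 35 N (contact force between the fingers and block above 35 N).
It fails at once if the block is lifted off the bed or tipped (z of block in the frame of nest_home above 0.015 m or angle between block's own z axis and vertical above 0.3 rad).
It fails at once if a bystander is moved by more than 30 mm (distance of any of wrench, screwdriver, bearing, bush from where it was at the start of the episode above 0.03 m).
It also fails if it takes over 58 s, if anything falls off the work surface, if the arm or the gripper's body presses on something with over 40 N, if the wrist force passes 120 N, or if a joint passes its speed limit or range.

## Working session

There is one attempt and no reset: what is moved stays moved. The work goes in short steps, Python scripts to look and compute and a tool call to move; the robot and the scene stay as the last step left them, time stands still between calls to the robot, and variables do not carry over. Pictures are saved under pics/ and viewed, at most 10 in all, crops included, and the job is handed in when it is done.

Besides the shell and the picture viewer there is one more tool, called after ">>>" as name(argument=value, ...) on one line, values as JSON. send_rows: Moves the arm, as the interface text tells. Scaled input: -1 to 1 covers 0.15 m each way for a shift and pi rad each way for a turn. Its arguments: {"type":"object","properties":{"series":{"type":"array","items":{"type":"object","properties":{"dx":{"type":"number","minimum":-1,"maximum":1},"dy":{"type":"number","minimum":-1,"maximum":1},"dz":{"type":"number","minimum":-1,"maximum":1},"rx":{"type":"number","minimum":-1,"maximum":1},"ry":{"type":"number","minimum":-1,"maximum":1},"rz":{"type":"number","minimum":-1,"maximum":1},"gripper":{"type":"number"}}}},"grip_force":{"type":"number"}},"required":["series"]}

```bash
mkdir -p pics; ls
cat > h.py <<'E'
from rig import *
import numpy as np, cv2
def save(im,n): cv2.imwrite('pics/'+n+'.png',cv2.cvtColor(im['pixels'],cv2.COLOR_RGB2BGR))
def pts(im):
    d=im['depth'];h,w=d.shape;f=h/2/np.tan(np.radians(im['vfov'])/2)
    v,u=np.mgrid[:h,:w]
    c=np.stack([(u-im['cx'])/f*d,(v-im['cy'])/f*d,d],-1)
    return (c-im['t'])@im['R']
E
python3 - <<'E'
from h import *
for n in ['scene','side']:
    im=get_image(n);save(im,n+'0');np.savez('pics/'+n+'0.npz',**im)
    print(n,im['t'],im['vfov'],im['cx'],im['cy'],-im['R'].T@im['t'])
o=get_obs();print(o)
E
```

```text
pics
scene [-0.27503581 -0.31530528  1.64079239] 43.09544246618761 272.5182265830253 202.2005891217698 [ 1.14474368 -0.36106355  1.19434368]
side [0.51911447 0.14990267 0.85822722] 54.033566038881126 274.1461148992428 210.07234939147148 [0.33440427 0.71462587 0.63717207]
{'clock': 0.1, 'joint_pos': array([-0.04302644,  0.46825709, -0.01159626,  1.60350828,  0.00602285,
        1.07142088, -0.05625717]), 'dq': array([ 0.00011168, -0.001837  , -0.00033088, -0.00355347,  0.00180309,
       -0.00213692,  0.00013547]), 'joint_efforts': array([ 1.57556435e-03, -5.21645308e+01, -1.25145918e-02, -2.44365495e+01,
       -5.68165525e-02,  1.40885683e-02,  8.46384978e-05]), 'eef_pos': array([ 6.49777217e-01, -3.48818238e-05,  4.03865790e-01]), 'eef_rot': array([-2.22072168e+00, -2.22074344e+00,  1.87712808e-03]), 'contact_force': array([ 0.07856855, -0.1867754 , -0.04257235]), 'torque': array([-0.00752426,  0.00509969, -0.02142335]), 'grasp_force': 0.0, 'grip_width': 0.092181997462913}
```

View pics/scene0.png

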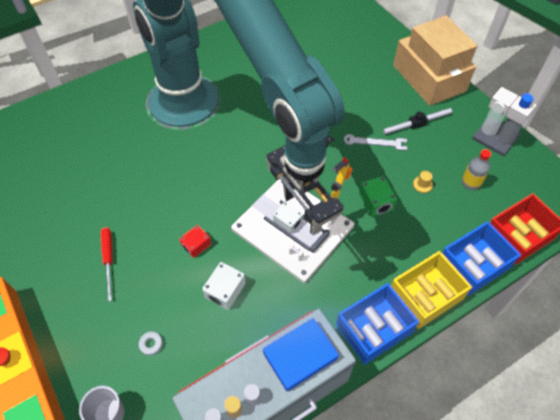

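View pics/side0.png

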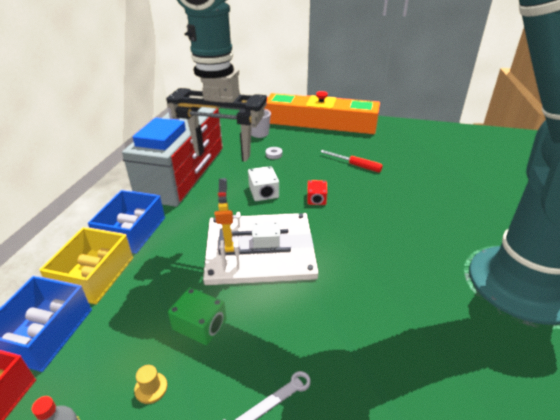

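Scene: the fixture is near (295,228), with the block in its guides under the gripper. Side view: the plate spans (205-315, 215-280), block at (265,233), clamp at (225,220), and the larger white decoy sits outside at (264,184). I'll measure the plate, the block and the clamp next.

```bash
cat > m.py <<'E'
from h import *
def plate(im,ret=False):
    P=pts(im);px=im['pixels'].astype(int)
    m=(abs(P[...,2]-.02)<.006)&(px.min(-1)>120)&(np.ptp(px,axis=-1)<50)&(P[...,0]>.3)&(P[...,0]<.95)
    n,l,s,c=cv2.connectedComponentsWithStats(m.astype(np.uint8))
    k=1+np.argmax(s[1:,4]);Q=P[l==k]
    r=cv2.minAreaRect((Q[:,:2]*1000).astype(np.float32))
    return P,px,Q,r
if __name__=='__main__':
  for n in ['scene','side']:
    im=dict(np.load(f'pics/{n}0.npz'))
    P,px,Q,r=plate(im);print(n,len(Q),r,np.median(Q[:,2]))
    c=np.array(r[0])/1000
    near=np.hypot(P[...,0]-c[0],P[...,1]-c[1])<.17
    R,G,B=px[...,0],px[...,1],px[...,2]
    for nm,mm in [('blocktop',near&(abs(P[...,2]-.06)<.004)&(px.min(-1)>110)&(np.ptp(px,axis=-1)<40)),
        ('orange',near&(R>170)&(R-B>110)&(G<.6*R)&(P[...,2]>.05)),('yellow',near&(R>150)&(R-B>90)&(G>.6*R)&(P[...,2]>.03))]:
        q=P[mm]; v,u=np.where(mm)
        if len(q)>5: print(nm,len(q),q.mean(0).round(4),q.min(0).round(3),q.max(0).round(3),cv2.minAreaRect((q[:,:2]*1000).astype(np.float32)),u.mean(),v.mean())
E
python3 m.py
```

```text
scene 3801 ((564.7233276367188, 33.68891906738281), (243.12338256835938, 211.06021118164062), 18.7683162689209) 0.01952863267348288
blocktop 388 [0.5559 0.0266 0.0595] [ 0.517 -0.02   0.056] [0.663 0.059 0.064] ((590.8070678710938, 21.100543975830078), (66.79351806640625, 152.60086059570312), 80.07833099365234) 287.8814432989691 215.5257731958763
yellow 189 [0.608  0.1307 0.1916] [0.584 0.011 0.112] [0.707 0.171 0.337] ((639.7694091796875, 85.06137084960938), (29.58440589904785, 195.44134521484375), 35.150665283203125) 338.2063492063492 181.2910052910053
side 4424 ((562.083740234375, 36.990570068359375), (240.1264190673828, 214.27781677246094), 18.720155715942383) 0.018775701473821148
blocktop 398 [0.5492 0.0375 0.0587] [ 0.514 -0.     0.056] [0.612 0.143 0.063] ((572.8858032226562, 68.28787231445312), (163.48550415039062, 68.61460876464844), 54.08575439453125) 264.33417085427135 230.6532663316583
orange 214 [0.5827 0.1611 0.1955] [ 0.553 -0.034  0.169] [0.598 0.176 0.34 ] ((564.693115234375, 73.64103698730469), (213.67869567871094, 26.131332397460938), 78.67202758789062) 225.21495327102804 211.2196261682243
yellow 321 [0.5953 0.1413 0.1506] [ 0.553 -0.025  0.072] [0.718 0.175 0.342] ((613.5704345703125, 84.37614440917969), (169.1371307373047, 183.67958068847656), 13.973294258117676) 224.7663551401869 222.33956386292834
```

```bash
cat > m2.py <<'E'
from m import *
import sys
def fx(P,c,yaw):
    s,k=np.sin(yaw),np.cos(yaw);d=P[...,:2]-c
    return np.stack([k*d[...,0]+s*d[...,1],-s*d[...,0]+k*d[...,1],P[...,2]],-1)
def st(nm,F,mm):
    q=F[mm]*1000
    if len(q)>5: print(nm,len(q),'p2',np.percentile(q,3,0).round(1),'med',np.median(q,0).round(1),'p98',np.percentile(q,97,0).round(1))
def report(im,c,yaw):
    P=pts(im);px=im['pixels'].astype(int);F=fx(P,c,yaw);x,y,z=F[...,0],F[...,1],F[...,2]
    R,G,B=px[...,0],px[...,1],px[...,2];inn=(abs(x)<.125)&(abs(y)<.16)
    dark=px.max(-1)<90
    st('plate',F,inn&(abs(z-.02)<.006)&(px.min(-1)>120))
    st('blocktop',F,inn&(abs(z-.06)<.004)&(abs(y)<.04)&(x<.06)&(px.min(-1)>100))
    st('guides+',F,inn&dark&(abs(z-.03)<.005)&(y>.015)&(y<.05))
    st('guides-',F,inn&dark&(abs(z-.03)<.005)&(y<-.015)&(y>-.05))
    st('stop',F,inn&dark&(abs(z-.042)<.005)&(abs(y)<.05)&(x>.03))
    st('orange',F,inn&(R>150)&(R-B>90)&(G<.62*R)&(z>.05)&(z<.26)&(x>0)&(x<.09))
    st('yellow',F,inn&(R>150)&(R-B>90)&(G>.62*R)&(z>.05)&(z<.26)&(x>0)&(x<.09))
    st('cheek',F,inn&(z>.03)&(z<.08)&(y<-.05)&(y>-.1)&(x>.0)&(x<.08))
E
python3 - <<'E'
from m2 import *
for n in ['scene','side']:
    print(n);report(dict(np.load(f'pics/{n}0.npz')),np.array([.5634,.0353]),np.radians(18.75))
im=get_image('wrist');save(im,'wrist0');np.savez('pics/wrist0.npz',**im);print('wrist');report(im,np.array([.5634,.0353]),np.radians(18.75))
print(plate(im)[3])
E
```

```text
scene
plate 4282 p2 [-112.8 -103.8   15.2] med [  9.8 -38.7  19.5] p98 [118.3  89.1  24.3]
blocktop 373 p2 [-42.2 -26.4  56.4] med [-12.4  -3.3  59.4] p98 [15.  20.2 63.1]
stop 8 p2 [82.4 -0.8 37.6] med [90. 22. 40.] p98 [93.9 29.2 45. ]
orange 34 p2 [ 71.3 107.9 176.3] med [ 74.  112.5 189.9] p98 [ 78.9 119.  201.8]
yellow 162 p2 [ 56.4  77.9 117.4] med [ 66.8  96.2 178.3] p98 [ 72.7 108.7 210.7]
cheek 87 p2 [ 45.1 -75.4  33.5] med [ 55.  -67.8  52. ] p98 [ 79.5 -58.3  58.2]
side
plate 4661 p2 [-115.   -92.4   16.2] med [-14.6  43.9  18.8] p98 [113.7 105.9  21.6]
blocktop 382 p2 [-44.  -20.8  56.6] med [-15.7   3.3  58.6] p98 [12.2 25.3 60.6]
guides+ 64 p2 [-58.3  35.7  25.1] med [-1.8 38.6 26.8] p98 [70.1 40.6 29.1]
guides- 29 p2 [-61.6 -28.7  25.1] med [ 39.1 -26.2  27.1] p98 [ 58.  -24.1  30. ]
orange 215 p2 [ 49.3 110.5 170.8] med [ 62.6 119.7 190.4] p98 [ 76.1 123.5 232.5]
yellow 301 p2 [53.9 84.  77.1] med [ 61.7  97.6 131.9] p98 [ 69.7 118.9 212.1]
cheek 54 p2 [ 42.3 -68.9  32.1] med [ 46.8 -57.4  49. ] p98 [ 57.5 -52.7  55.5]
wrist
plate 32093 p2 [-111.5  -95.9   19.4] med [ 4.2 16.5 20.9] p98 [115.5 100.8  22.4]
blocktop 2961 p2 [-41.3 -23.3  58.5] med [-12.9   0.6  60.8] p98 [14.6 23.2 62.3]
guides+ 487 p2 [-35.3  29.8  29.5] med [-3.7 33.2 30.9] p98 [78.8 36.9 32.2]
guides- 85 p2 [-61.9 -28.1  25.4] med [ 30.6 -27.4  29.9] p98 [ 63.4 -27.1  31.9]
stop 140 p2 [81.6 21.5 41.4] med [85.6 30.1 42.7] p98 [91.8 35.3 44.3]
yellow 181 p2 [54.3 66.7 82.6] med [57.6 72.3 88.3] p98 [ 70.5  79.4 112.5]
cheek 451 p2 [ 45.6 -71.2  34.5] med [ 59.9 -62.5  53.3] p98 [ 79.3 -55.2  57.7]
((563.86328125, 36.47224426269531), (240.076904296875, 210.37437438964844), 18.653995513916016)
```

View pics/wrist0.png

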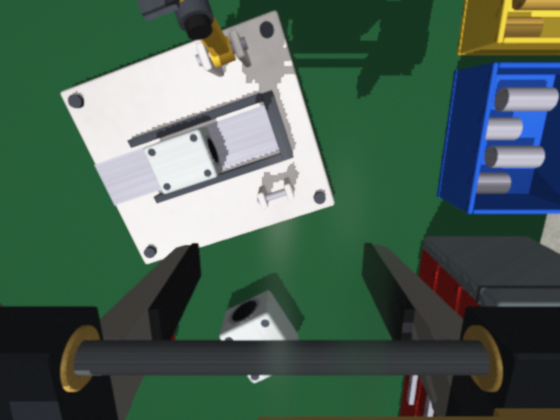

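Wrist view: the plate is tilted about 18.7°, with the block at (183,160), stop at (275,125), clamp at (215,40) and pin cheeks at (275,190). The stop, guides, cheeks and lugs put the fixture origin 20 mm from the plate centre, at world (0.583, 0.043). The block is about 64 mm short of home. I'll turn the tool to match the yaw, close the fingers and move behind the block.

>>> send_rows(series=[{"dx": 0.08, "dy": -0.5, "dz": 0, "rz": -0.104, "gripper": 1}, {"dx": 0.08, "dy": -1, "dz": 0, "rz": -0.104, "gripper": 1}, {"dx": 0.08, "dy": -1, "dz": 0.3, "rz": -0.104, "gripper": 1}, {"dx": 0.08, "dy": -1, "dz": 0.6, "rz": -0.104, "gripper": 1}, {"dx": 0.08, "dy": -1, "dz": 0.6, "rz": -0.104, "gripper": 1}, {"dx": 0.08, "dy": -1, "dz": 0.6, "rz": -0.104, "gripper": 1}, {"dx": 0.08, "dy": -1, "dz": 0.6, "rz": -0.104, "gripper": 1}, {"dx": 0.08, "dy": -1, "dz": 0.6, "rz": -0.104, "gripper": 1}], grip_force=20)

```text
invalid input at $.series[0]: expected keys dx, dy, dz, rx, ry, rz, gripper
```

```bash
cat > pose.py <<'E'
from m2 import *
from scipy.spatial.transform import Rotation as Ro
O=np.array([.5828,.0429]);YAW=np.radians(18.7)
def pose():
    o=get_obs();M=Ro.from_rotvec(o['eef_rot']).as_matrix();tip=o['eef_pos']+.19*M[:,2]
    print('t',o['clock'],'tip fix mm',(fx(tip,O,YAW)*1000).round(1),'toolx deg',np.degrees(np.arctan2(M[1,0],M[0,0])).round(2),'z',M[:,2].round(3),'w',round(o['grip_width'],4),'F',o['contact_force'].round(1))
    return o
E
python3 - <<'E'
from pose import *
pose()
im=get_image('wrist');print('cam fix',fx(-im['R'].T@im['t'],O,YAW))
E
```

```text
t 0.15 tip fix mm [ 49.5 -62.1 214. ] toolx deg 90.0 z [-0.001 -0.    -1.   ] w 0.0918 F [ 0.2 -0.3 -0.2]
cam fix [0.07642238 0.01667822 0.38463654]
```

>>> send_rows(series=[{"dx": 0.08, "dy": -0.5, "dz": 0, "rx": 0, "ry": 0, "rz": -0.104, "gripper": 1}, {"dx": 0.08, "dy": -1, "dz": 0, "rx": 0, "ry": 0, "rz": -0.104, "gripper": 1}, {"dx": 0.08, "dy": -1, "dz": 0.3, "rx": 0, "ry": 0, "rz": -0.104, "gripper": 1}, {"dx": 0.08, "dy": -1, "dz": 0.6, "rx": 0, "ry": 0, "rz": -0.104, "gripper": 1}, {"dx": 0.08, "dy": -1, "dz": 0.6, "rx": 0, "ry": 0, "rz": -0.104, "gripper": 1}, {"dx": 0.08, "dy": -1, "dz": 0.6, "rx": 0, "ry": 0, "rz": -0.104, "gripper": 1}, {"dx": 0.08, "dy": -1, "dz": 0.6, "rx": 0, "ry": 0, "rz": -0.104, "gripper": 1}, {"dx": 0.08, "dy": -1, "dz": 0.6, "rx": 0, "ry": 0, "rz": -0.104, "gripper": 1}], grip_force=20)

```text
clock: 1.0
eef_pos: [0.5017, 0.0121, 0.3164]
eef_rot: [1.829, 2.551, 0.004]
contact_force: [-0.1, 0.9, 0.5]
grip_width: 0.0297
grasp_force: 0.0
```

Run:
```python
from pose import *
pose()
im=get_image('wrist');save(im,'wrist1');print('cam fix',fx(-im['R'].T@im['t'],O,YAW));report(im,O,YAW);print(plate(im)[3])
```

```text
t 1.0 tip fix mm [-86.   -3.4 126.4] toolx deg 108.7 z [ 0.004  0.    -1.   ] w 0.0297 F [-0.1  0.9  0.5]
cam fix [-0.08629869  0.0799361   0.29696562]
plate 40281 p2 [-118.5  -94.4   19.4] med [-18.9  38.   20.8] p98 [ 93.  101.4  22.1]
blocktop 4748 p2 [-63.6 -22.6  58.2] med [-35.    1.6  60.6] p98 [-7.8 23.4 61.9]
guides+ 1274 p2 [-79.1  19.9  26.2] med [-26.8  33.8  30.5] p98 [61.1 37.3 33.1]
guides- 299 p2 [-72.4 -31.5  25.5] med [ 50.8 -27.8  29.1] p98 [ 61.  -16.4  34.3]
stop 413 p2 [ 59.8 -30.8  37.2] med [60.6  5.2 40.6] p98 [65.8 35.1 43.1]
yellow 86 p2 [33.3 69.7 86.2] med [40.1 70.9 87.4] p98 [50.  77.7 89.1]
cheek 1127 p2 [ 23.9 -71.5  31.5] med [ 41.9 -61.9  51.3] p98 [ 58.5 -55.6  57.2]
((563.9108276367188, 37.42951965332031), (239.9176483154297, 208.05743408203125), 18.587251663208008)
```

View pics/wrist1.png

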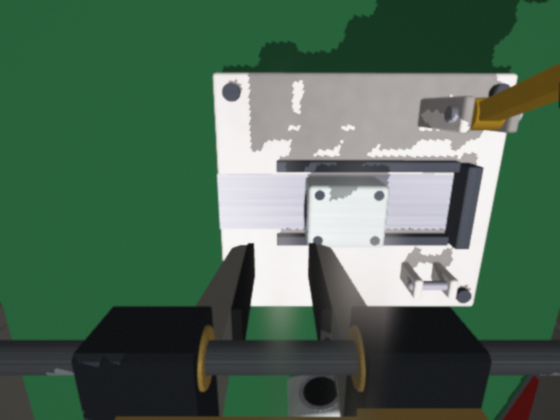

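Now above the plate: the frame checks out (stop face 60, cheeks x 42, lugs x 40). The block is at about (-35,0), pixel (345,215), and the fingers are still closing.

>>> send_rows(series=[{"dx": 0.03, "dy": -0.1, "dz": 0, "rx": 0, "ry": 0, "rz": 0, "gripper": 1}, {"dx": 0.03, "dy": -0.1, "dz": 0, "rx": 0, "ry": 0, "rz": 0, "gripper": 1}, {"dx": 0.03, "dy": -0.1, "dz": 0.15, "rx": 0, "ry": 0, "rz": 0, "gripper": 1}, {"dx": 0.03, "dy": -0.1, "dz": 0.35, "rx": 0, "ry": 0, "rz": 0, "gripper": 1}, {"dx": 0.03, "dy": -0.1, "dz": 0.5, "rx": 0, "ry": 0, "rz": 0, "gripper": 1}, {"dx": 0.03, "dy": -0.1, "dz": 0.57, "rx": 0, "ry": 0, "rz": 0, "gripper": 1}, {"dx": 0.03, "dy": -0.1, "dz": 0.57, "rx": 0, "ry": 0, "rz": 0, "gripper": 1}, {"dx": 0.03, "dy": -0.1, "dz": 0.57, "rx": 0, "ry": 0, "rz": 0, "gripper": 1}])

```text
clock: 1.85
eef_pos: [0.4851, 0.0115, 0.2299]
eef_rot: [1.83, 2.552, 0.001]
contact_force: [-0.8, -0.3, 0.1]
grip_width: 0.0008
grasp_force: 0.0
```

```bash
sed -i 's/O=np.array.*;Y/O=np.array([.5823,.0443]);Y/' pose.py; python3 -c "
from pose import *
pose()"
```

```text
t 1.85 tip fix mm [-102.3    0.    39.9] toolx deg 108.72 z [ 0.001  0.    -1.   ] w 0.0008 F [-0.8 -0.3  0.1]
```

>>> send_rows(series=[{"dx": 0, "dy": 0.06, "dz": 0, "rx": 0, "ry": 0, "rz": 0, "gripper": 1}, {"dx": 0, "dy": 0.1, "dz": 0, "rx": 0, "ry": 0, "rz": 0, "gripper": 1}, {"dx": 0, "dy": 0.13, "dz": 0, "rx": 0, "ry": 0, "rz": 0, "gripper": 1}, {"dx": 0, "dy": 0.16, "dz": 0, "rx": 0, "ry": 0, "rz": 0, "gripper": 1}, {"dx": 0, "dy": 0.19, "dz": 0, "rx": 0, "ry": 0, "rz": 0, "gripper": 1}, {"dx": 0, "dy": 0.22, "dz": 0, "rx": 0, "ry": 0, "rz": 0, "gripper": 1}, {"dx": 0, "dy": 0.25, "dz": 0, "rx": 0, "ry": 0, "rz": 0, "gripper": 1}, {"dx": 0, "dy": 0.28, "dz": 0, "rx": 0, "ry": 0, "rz": 0, "gripper": 1}])

```text
clock: 2.65
eef_pos: [0.5243, 0.0249, 0.2291]
eef_rot: [-1.831, -2.553, 0.001]
contact_force: [-2.4, -0.9, 2.0]
grip_width: 0.0006
grasp_force: 1.3
```

```bash
python3 -c "
from pose import *
pose();im=get_image('wrist');save(im,'wrist2');report(im,O,YAW)"
```

```text
t 2.65 tip fix mm [-61.2   0.2  39.1] toolx deg 108.71 z [-0. -0. -1.] w 0.0006 F [-2.4 -0.9  2. ]
plate 57883 p2 [-120.1  -55.9   19.5] med [-30.4  54.4  20.7] p98 [ 92.9 101.   22. ]
blocktop 7548 p2 [-42.5 -15.8  59.1] med [-14.5   4.3  60.6] p98 [11.  21.9 61.7]
guides+ 5083 p2 [-83.9  21.8  26. ] med [-10.7  31.9  30.6] p98 [60.8 36.  33.5]
guides- 931 p2 [ 28.7 -35.5  25.5] med [ 50.4 -29.6  30.2] p98 [ 61.  -16.8  33.9]
stop 2726 p2 [ 59.9 -31.8  37.5] med [63.4  3.3 42.3] p98 [70.4 33.2 43.6]
yellow 46 p2 [33.1 69.9 87.2] med [34.2 73.1 88.2] p98 [35.6 77.5 89.5]
cheek 573 p2 [ 24.4 -74.2  30.8] med [ 49.5 -68.4  55.8] p98 [ 58.8 -57.1  57.3]
```

View pics/wrist2.png

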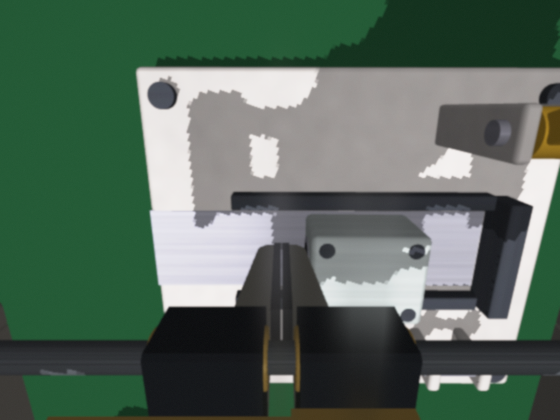

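The block is being pushed evenly, now at about x -15, pixel (365,265), with 45 mm to go.

>>> send_rows(series=[{"dx": 0, "dy": 0.03, "dz": 0, "rx": 0, "ry": 0, "rz": 0, "gripper": 1}, {"dx": 0, "dy": 0.06, "dz": 0, "rx": 0, "ry": 0, "rz": 0, "gripper": 1}, {"dx": 0, "dy": 0.1, "dz": 0, "rx": 0, "ry": 0, "rz": 0, "gripper": 1}, {"dx": 0, "dy": 0.14, "dz": 0, "rx": 0, "ry": 0, "rz": 0, "gripper": 1}, {"dx": 0, "dy": 0.18, "dz": 0, "rx": 0, "ry": 0, "rz": 0, "gripper": 1}, {"dx": 0, "dy": 0.21, "dz": 0, "rx": 0, "ry": 0, "rz": 0, "gripper": 1}, {"dx": 0, "dy": 0.24, "dz": 0, "rx": 0, "ry": 0, "rz": 0, "gripper": 1}, {"dx": 0, "dy": 0.26, "dz": 0, "rx": 0, "ry": 0, "rz": 0, "gripper": 1}])

```text
clock: 3.5
eef_pos: [0.5615, 0.0376, 0.2291]
eef_rot: [1.83, 2.553, 0.0]
contact_force: [-0.3, -0.0, -0.5]
grip_width: 0.0006
grasp_force: 0.8
```

>>> send_rows(series=[{"dx": 0, "dy": 0.01, "dz": 0, "rx": 0, "ry": 0, "rz": 0, "gripper": 1}, {"dx": 0, "dy": 0.015, "dz": 0, "rx": 0, "ry": 0, "rz": 0, "gripper": 1}, {"dx": 0, "dy": 0.02, "dz": 0, "rx": 0, "ry": 0, "rz": 0, "gripper": 1}])

```text
clock: 3.8
eef_pos: [0.5638, 0.0383, 0.2291]
eef_rot: [-1.831, -2.553, 0.0]
contact_force: [-2.0, -0.3, -0.7]
grip_width: 0.0007
grasp_force: 0.8
```

```bash
python3 -c "
from pose import *
pose();im=get_image('wrist');report(im,O,YAW)"
```

```text
t 3.8 tip fix mm [-19.5   0.3  39.1] toolx deg 108.72 z [-0. -0. -1.] w 0.0007 F [-2.  -0.3 -0.7]
plate 58983 p2 [-120.6  -52.    19.5] med [-47.1  52.9  20.8] p98 [ 92.5 100.8  22. ]
blocktop 7307 p2 [ -0.1 -15.9  59.3] med [27.4  3.7 60.6] p98 [52.6 21.5 61.7]
guides+ 5258 p2 [-82.3  22.4  25.8] med [-1.3 31.7 30.6] p98 [60.6 35.9 33.4]
guides- 944 p2 [-87.3 -35.2  25.5] med [-67.8 -30.5  30.4] p98 [-47.7 -28.7  31.7]
stop 2230 p2 [ 36.1 -31.3  37.9] med [65.6 15.7 42.6] p98 [70.7 33.4 44.6]
```

Block at about x 27. Now 1 mm steps, watching the force.

>>> send_rows(series=[{"dx": 0, "dy": 0.007, "dz": 0, "rx": 0, "ry": 0, "rz": 0, "gripper": 1}, {"dx": 0, "dy": 0.014, "dz": 0, "rx": 0, "ry": 0, "rz": 0, "gripper": 1}])

```text
clock: 4.05
eef_pos: [0.5659, 0.039, 0.2292]
eef_rot: [1.831, 2.553, 0.0]
contact_force: [-1.2, 0.1, -0.6]
grip_width: 0.0007
grasp_force: 0.7
```

>>> send_rows(series=[{"dx": 0, "dy": 0.007, "dz": 0, "rx": 0, "ry": 0, "rz": 0, "gripper": 1}, {"dx": 0, "dy": 0.007, "dz": 0, "rx": 0, "ry": 0, "rz": 0, "gripper": 1}])

```text
clock: 4.25
eef_pos: [0.5671, 0.0395, 0.2293]
eef_rot: [1.83, 2.553, 0.001]
contact_force: [-1.6, -0.8, -1.5]
grip_width: 0.0003
grasp_force: 0.5
```

>>> send_rows(series=[{"dx": 0, "dy": 0.007, "dz": 0, "rx": 0, "ry": 0, "rz": 0, "gripper": 1}, {"dx": 0, "dy": 0.007, "dz": 0, "rx": 0, "ry": 0, "rz": 0, "gripper": 1}])

```text
clock: 4.45
eef_pos: [0.568, 0.0397, 0.2292]
eef_rot: [1.831, 2.553, 0.0]
contact_force: [-1.6, -0.5, -0.1]
grip_width: -0.0
grasp_force: 0.6
```

```bash
python3 -c "
from pose import *
pose();im=get_image('wrist');report(im,O,YAW)"
```

```text
t 4.45 tip fix mm [-15.    0.3  39.2] toolx deg 108.72 z [ 0. -0. -1.] w -0.0 F [-1.6 -0.5 -0.1]
plate 59540 p2 [-120.6  -52.3   19.5] med [-46.9  52.   20.8] p98 [ 92.4 100.8  22. ]
blocktop 7299 p2 [  4.4 -15.8  59.4] med [31.9  3.7 60.6] p98 [57.1 21.6 61.7]
guides+ 5198 p2 [-82.8  22.4  26. ] med [-0.1 31.7 30.6] p98 [60.5 35.9 33.3]
guides- 1059 p2 [-87.3 -35.3  25.5] med [-65.6 -30.5  30.4] p98 [-43.4 -28.7  31.8]
stop 1566 p2 [ 34.4 -28.9  37.7] med [66.6 22.5 42.5] p98 [70.8 33.5 45.6]
```

>>> send_rows(series=[{"dx": 0, "dy": 0.007, "dz": 0, "rx": 0, "ry": 0, "rz": 0, "gripper": 1}, {"dx": 0, "dy": 0.007, "dz": 0, "rx": 0, "ry": 0, "rz": 0, "gripper": 1}])

```text
clock: 4.7
eef_pos: [0.5688, 0.0399, 0.2292]
eef_rot: [-1.831, -2.553, 0.001]
contact_force: [-2.3, -0.1, 0.8]
grip_width: 0.0007
grasp_force: 1.4
```

>>> send_rows(series=[{"dx": 0, "dy": 0.007, "dz": 0, "rx": 0, "ry": 0, "rz": 0, "gripper": 1}, {"dx": 0, "dy": 0.007, "dz": 0, "rx": 0, "ry": 0, "rz": 0, "gripper": 1}])

```text
clock: 4.9
eef_pos: [0.5692, 0.04, 0.2291]
eef_rot: [-1.83, -2.551, 0.004]
contact_force: [-5.6, -2.2, 4.1]
grip_width: 0.0004
grasp_force: 3.1
```

>>> send_rows(series=[{"dx": 0, "dy": 0.007, "dz": 0, "rx": 0, "ry": 0, "rz": 0, "gripper": 1}, {"dx": 0, "dy": 0.007, "dz": 0, "rx": 0, "ry": 0, "rz": 0, "gripper": 1}, {"dx": 0, "dy": 0.007, "dz": 0, "rx": 0, "ry": 0, "rz": 0, "gripper": 1}])

```text
clock: 5.2
eef_pos: [0.5696, 0.0402, 0.2291]
eef_rot: [-1.829, -2.55, 0.006]
contact_force: [-7.1, -3.3, 5.9]
grip_width: 0.0005
grasp_force: 4.5
```

```bash
python3 -c "
from pose import *
pose();im=get_image('wrist');report(im,O,YAW)
im=get_image('side');save(im,'side1');report(im,O,YAW)"
```

```text
t 5.2 tip fix mm [-14.3   0.2  39.1] toolx deg 108.69 z [-0.005 -0.001 -1.   ] w 0.0005 F [-7.1 -3.3  5.9]
plate 59506 p2 [-120.6  -52.1   19.5] med [-46.7  51.8  20.8] p98 [ 92.5 100.6  22. ]
blocktop 7297 p2 [  5.1 -15.7  59.4] med [32.5  3.8 60.6] p98 [57.6 21.5 61.7]
guides+ 5207 p2 [-82.6  22.4  25.9] med [ 0.1 31.7 30.6] p98 [60.5 35.9 33.2]
guides- 1085 p2 [-87.2 -35.5  25.5] med [-65.  -30.6  30.3] p98 [-42.8 -28.7  31.7]
stop 1493 p2 [ 34.1 -27.9  37.9] med [66.2 22.6 42.5] p98 [70.9 33.6 45.7]
plate 4194 p2 [-120.3  -93.    16.3] med [-40.   44.3  18.8] p98 [ 93.5 103.3  21.3]
blocktop 276 p2 [-18.  -23.7  56.8] med [18.5  2.7 58.8] p98 [38.8 22.9 61.5]
guides+ 136 p2 [-74.3  29.8  25.4] med [-17.2  35.2  27.7] p98 [44.4 37.7 30.1]
guides- 25 p2 [-82.8 -31.3  25.2] med [-61.1 -28.9  27. ] p98 [-30.7 -26.7  30. ]
orange 221 p2 [ 28.4 107.1 170.8] med [ 41.5 117.3 190.4] p98 [ 55.7 120.8 232.2]
yellow 328 p2 [ 22.8 -11.5  77.4] med [ 40.5  93.6 134.8] p98 [ 49.  116.2 212.3]
cheek 49 p2 [ 21.7 -71.8  36. ] med [ 26.1 -61.9  49.4] p98 [ 37.1 -55.7  56.3]
```

The block is home: x has stopped moving and the force has risen to 9 N. I'll back off, rise, and go round to the outer side of the clamp.

>>> send_rows(series=[{"dx": 0, "dy": -0.1, "dz": 0, "rx": 0, "ry": 0, "rz": 0, "gripper": 1}, {"dx": 0, "dy": -0.3, "dz": 0, "rx": 0, "ry": 0, "rz": 0, "gripper": 1}, {"dx": 0, "dy": -0.3, "dz": -0.3, "rx": 0, "ry": 0, "rz": 0, "gripper": 1}, {"dx": 0, "dy": -0.3, "dz": -0.6, "rx": 0, "ry": 0, "rz": 0, "gripper": 1}, {"dx": 0, "dy": -0.3, "dz": -1, "rx": 0, "ry": 0, "rz": 0, "gripper": 1}, {"dx": 0, "dy": -0.3, "dz": -1, "rx": 0, "ry": 0, "rz": 0, "gripper": 1}])

```text
clock: 5.9
eef_pos: [0.5303, 0.0267, 0.3855]
eef_rot: [1.825, 2.545, 0.013]
contact_force: [0.5, 0.5, 0.5]
grip_width: 0.0007
grasp_force: 0.0
```

>>> send_rows(series=[{"dx": 0, "dy": 0, "dz": -0.3, "rx": 0, "ry": 0, "rz": 0, "gripper": 1}, {"dx": 0, "dy": 0, "dz": -0.5, "rx": 0, "ry": 0, "rz": 0, "gripper": 1}, {"dx": 0.3, "dy": 0, "dz": -0.5, "rx": 0, "ry": 0, "rz": 0, "gripper": 1}, {"dx": 0.6, "dy": 0, "dz": -0.5, "rx": 0, "ry": 0, "rz": 0, "gripper": 1}, {"dx": 1, "dy": 0.2, "dz": -0.5, "rx": 0, "ry": 0, "rz": 0, "gripper": 1}, {"dx": 1, "dy": 0.5, "dz": -0.5, "rx": 0, "ry": 0, "rz": 0, "gripper": 1}, {"dx": 1, "dy": 0.66, "dz": -0.5, "rx": 0, "ry": 0, "rz": 0, "gripper": 1}, {"dx": 1, "dy": 0.66, "dz": -0.5, "rx": 0, "ry": 0, "rz": 0, "gripper": 1}])

```text
clock: 6.7
eef_pos: [0.5762, 0.2021, 0.453]
eef_rot: [1.828, 2.554, 0.003]
contact_force: [-0.5, 0.4, 0.1]
grip_width: 0.0005
grasp_force: 0.0
```

```bash
python3 -c "
from pose import *
pose()
im=get_image('side');save(im,'side2');report(im,O,YAW)"
```

```text
t 6.7 tip fix mm [ 45.1 151.6 263. ] toolx deg 108.81 z [ 0.001  0.001 -1.   ] w 0.0005 F [-0.5  0.4  0.1]
plate 4469 p2 [-119.8  -94.9   16.2] med [-33.8  39.8  18.8] p98 [ 93.  103.3  21.3]
blocktop 264 p2 [  0.5 -23.6  56.4] med [20.6  1.3 58.5] p98 [38.6 23.  60.7]
guides+ 66 p2 [-81.1  33.6  25.1] med [-20.3  36.3  26.8] p98 [44.8 38.2 29.4]
guides- 48 p2 [-82.2 -30.8  25.2] med [-45.9 -29.   26.6] p98 [ -8.3 -26.7  29. ]
orange 196 p2 [ 28.2 113.1 170.5] med [ 41.6 117.6 187.9] p98 [ 55.1 121.9 199.2]
yellow 306 p2 [31.1 81.4 77.5] med [ 40.8  95.  133.7] p98 [ 48.9 116.1 212.6]
cheek 50 p2 [ 21.7 -73.5  35.4] med [ 26.3 -61.1  49. ] p98 [ 37.  -56.   55.3]
```

View pics/side2.png

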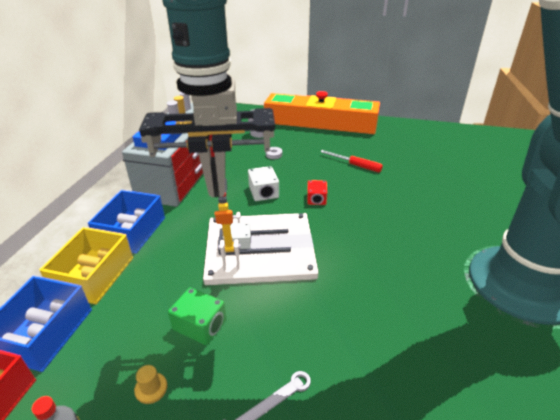

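The gripper is on the outer side of the clamp at (225,210). The block is at the stop, and the pad is at y≈118, z≈185, so θ≈1.83. Next I'll descend, then swing the clamp over.

>>> send_rows(series=[{"dx": 0, "dy": -0.02, "dz": 0.2, "rx": 0, "ry": 0, "rz": 0, "gripper": 1}, {"dx": 0, "dy": -0.02, "dz": 0.4, "rx": 0, "ry": 0, "rz": 0, "gripper": 1}, {"dx": 0, "dy": -0.02, "dz": 0.57, "rx": 0, "ry": 0, "rz": 0, "gripper": 1}, {"dx": 0, "dy": -0.02, "dz": 0.57, "rx": 0, "ry": 0, "rz": 0, "gripper": 1}, {"dx": -0.07, "dy": -0.02, "dz": 0.57, "rx": 0, "ry": 0, "rz": 0, "gripper": 1}, {"dx": -0.13, "dy": -0.02, "dz": 0.57, "rx": 0, "ry": 0, "rz": 0, "gripper": 1}])

```text
clock: 7.35
eef_pos: [0.5779, 0.1798, 0.3705]
eef_rot: [1.83, 2.551, 0.003]
contact_force: [-1.0, 2.2, 1.2]
grip_width: 0.0004
grasp_force: 1.3
```

```bash
python3 -c "
from pose import *
pose()"
```

```text
t 7.35 tip fix mm [ 39.8 129.7 180.5] toolx deg 108.7 z [ 0.003  0.001 -1.   ] w 0.0004 F [-1.   2.2  1.2]
```

>>> send_rows(series=[{"dx": -0.04, "dy": 0, "dz": 0, "rx": 0, "ry": 0, "rz": 0, "gripper": 1}, {"dx": -0.08, "dy": 0, "dz": 0, "rx": 0, "ry": 0, "rz": 0, "gripper": 1}, {"dx": -0.12, "dy": 0, "dz": 0, "rx": 0, "ry": 0, "rz": 0, "gripper": 1}, {"dx": -0.16, "dy": 0, "dz": 0, "rx": 0, "ry": 0, "rz": 0, "gripper": 1}, {"dx": -0.2, "dy": 0, "dz": 0, "rx": 0, "ry": 0, "rz": 0, "gripper": 1}, {"dx": -0.24, "dy": 0, "dz": 0, "rx": 0, "ry": 0, "rz": 0, "gripper": 1}, {"dx": -0.28, "dy": 0, "dz": 0, "rx": 0, "ry": 0, "rz": 0, "gripper": 1}, {"dx": -0.32, "dy": 0, "dz": 0, "rx": 0, "ry": 0, "rz": 0, "gripper": 1}])

```text
clock: 8.15
eef_pos: [0.5928, 0.1349, 0.3687]
eef_rot: [-1.83, -2.553, 0.0]
contact_force: [-0.7, 1.5, 1.1]
grip_width: 0.0002
grasp_force: 0.7
```

```bash
python3 -c "
from pose import *
pose()
im=get_image('side');report(im,O,YAW)"
```

```text
t 8.15 tip fix mm [ 39.   82.5 178.7] toolx deg 108.73 z [-0.  0. -1.] w 0.0002 F [-0.7  1.5  1.1]
plate 4530 p2 [-119.6  -95.3   16.2] med [-32.2  38.2  18.8] p98 [ 93.  103.2  21.3]
blocktop 269 p2 [  0.5 -23.4  56.5] med [18.6  1.6 58.6] p98 [55.5 23.1 60.6]
guides+ 64 p2 [-81.4  34.1  25.2] med [-24.8  36.   26.7] p98 [44.6 38.  29. ]
guides- 41 p2 [-81.7 -31.4  25.2] med [-49.3 -28.6  27.1] p98 [ -8.3 -26.   29.9]
orange 7 p2 [ 41.1  23.1 223. ] med [ 42.8  44.9 232.7] p98 [ 44.6  69.2 248.6]
yellow 294 p2 [33.8 67.9 77.1] med [ 41.1  74.4 114.7] p98 [ 48.5  84.1 156.7]
cheek 54 p2 [ 21.8 -70.1  35.7] med [ 26.8 -62.   48.9] p98 [ 40.6 -56.4  56.6]
```

>>> send_rows(series=[{"dx": -0.05, "dy": 0.02, "dz": 0, "rx": 0, "ry": 0, "rz": 0, "gripper": 1}, {"dx": -0.1, "dy": 0.02, "dz": 0, "rx": 0, "ry": 0, "rz": 0, "gripper": 1}, {"dx": -0.15, "dy": 0.02, "dz": 0, "rx": 0, "ry": 0, "rz": 0, "gripper": 1}, {"dx": -0.21, "dy": 0.02, "dz": 0, "rx": 0, "ry": 0, "rz": 0, "gripper": 1}, {"dx": -0.27, "dy": 0.02, "dz": 0.01, "rx": 0, "ry": 0, "rz": 0, "gripper": 1}, {"dx": -0.33, "dy": 0.02, "dz": 0.02, "rx": 0, "ry": 0, "rz": 0, "gripper": 1}, {"dx": -0.38, "dy": 0.02, "dz": 0.04, "rx": 0, "ry": 0, "rz": 0, "gripper": 1}, {"dx": -0.43, "dy": 0.02, "dz": 0.07, "rx": 0, "ry": 0, "rz": 0, "gripper": 1}])

```text
clock: 9.0
eef_pos: [0.6165, 0.0744, 0.3581]
eef_rot: [1.831, 2.553, 0.0]
contact_force: [0.2, 1.3, 0.3]
grip_width: 0.0006
grasp_force: 0.8
```

```bash
python3 -c "
from pose import *
pose()
im=get_image('side');save(im,'side3');report(im,O,YAW)"
```

```text
t 9.0 tip fix mm [ 42.1  17.6 168.1] toolx deg 108.71 z [ 0.  0. -1.] w 0.0006 F [0.2 1.3 0.3]
plate 4547 p2 [-119.9  -95.4   16.3] med [-32.2  38.3  18.8] p98 [ 93.  103.3  21.2]
blocktop 268 p2 [  0.5 -23.7  56.3] med [20.6  1.1 58.7] p98 [57.2 22.4 60.5]
guides+ 61 p2 [-77.6  34.1  25.1] med [-17.1  36.1  26.5] p98 [49.3 37.7 29.2]
guides- 44 p2 [-81.6 -30.2  25.1] med [-43.5 -28.5  27.2] p98 [-10.4 -26.7  29.8]
orange 47 p2 [ 26.2   7.7 156.5] med [ 32.5  16.8 161. ] p98 [ 54.3  29.2 184.7]
yellow 425 p2 [28.1 12.8 78.4] med [ 40.9  45.9 114.4] p98 [ 49.2  83.7 168.6]
cheek 54 p2 [ 21.7 -70.3  34.9] med [ 26.6 -61.   49.1] p98 [ 59.2 -55.3  55.9]
```

View pics/side3.png

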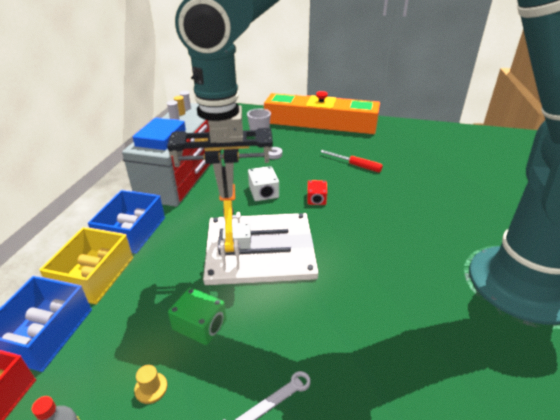

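The clamp is following at θ≈0.8, with the fingertip on the pad at (228,190). Following the arc down to just before the catch meets the pin.

>>> send_rows(series=[{"dx": -0.06, "dy": 0, "dz": 0.05, "rx": 0, "ry": 0, "rz": 0, "gripper": 1}, {"dx": -0.115, "dy": 0, "dz": 0.1, "rx": 0, "ry": 0, "rz": 0, "gripper": 1}, {"dx": -0.17, "dy": 0, "dz": 0.155, "rx": 0, "ry": 0, "rz": 0, "gripper": 1}, {"dx": -0.22, "dy": 0, "dz": 0.215, "rx": 0, "ry": 0, "rz": 0, "gripper": 1}, {"dx": -0.26, "dy": 0, "dz": 0.27, "rx": 0, "ry": 0, "rz": 0, "gripper": 1}, {"dx": -0.29, "dy": 0, "dz": 0.315, "rx": 0, "ry": 0, "rz": 0, "gripper": 1}, {"dx": -0.31, "dy": 0, "dz": 0.35, "rx": 0, "ry": 0, "rz": 0, "gripper": 1}, {"dx": -0.31, "dy": 0, "dz": 0.35, "rx": 0, "ry": 0, "rz": 0, "gripper": 1}])

```text
clock: 9.85
eef_pos: [0.6312, 0.0303, 0.3048]
eef_rot: [-1.831, -2.552, 0.002]
contact_force: [-0.0, 1.0, 1.0]
grip_width: 0.0006
grasp_force: 0.6
```

```bash
python3 -c "
from pose import *
pose()
im=get_image('scene');save(im,'scene4')
im=get_image('side');save(im,'side4');report(im,O,YAW)"
```

```text
t 9.85 tip fix mm [ 41.6 -29.  114.8] toolx deg 108.68 z [-0.001 -0.001 -1.   ] w 0.0006 F [-0.  1.  1.]
plate 4530 p2 [-120.1  -95.3   16.2] med [-33.   38.5  18.8] p98 [ 93.1 103.3  21.4]
blocktop 262 p2 [  0.6 -22.8  56.3] med [19.6  1.4 58.5] p98 [56.8 23.2 60.8]
guides+ 77 p2 [-78.3  32.2  25.2] med [-6.1 35.9 27.3] p98 [48.3 38.  30.3]
guides- 45 p2 [-81.4 -31.1  25.3] med [-51.7 -29.   26.8] p98 [ -5.8 -27.4  28.7]
stop 16 p2 [ 64.4 -26.9  39.1] med [ 65.6 -10.6  40.8] p98 [67.5  1.2 42.9]
orange 63 p2 [ 26.2 -30.6 106.3] med [ 39.2 -19.  109.8] p98 [ 54.6 -16.5 126.7]
yellow 356 p2 [ 29.4 -42.9  74.2] med [41.5 31.2 90.3] p98 [ 73.8  84.1 233.7]
cheek 67 p2 [ 21.7 -71.2  33.6] med [ 28.4 -61.5  49.7] p98 [ 59.2 -55.6  57.2]
```

>>> send_rows(series=[{"dx": -0.01, "dy": 0, "dz": 0.02, "rx": 0, "ry": 0, "rz": 0, "gripper": 1}, {"dx": -0.02, "dy": 0, "dz": 0.04, "rx": 0, "ry": 0, "rz": 0, "gripper": 1}, {"dx": -0.03, "dy": 0, "dz": 0.055, "rx": 0, "ry": 0, "rz": 0, "gripper": 1}])

```text
clock: 10.25
eef_pos: [0.6327, 0.0272, 0.2974]
eef_rot: [1.83, 2.553, 0.001]
contact_force: [0.3, 1.4, 2.0]
grip_width: 0.0004
grasp_force: 1.1
```

>>> send_rows(series=[{"dx": -0.01, "dy": 0, "dz": 0.015, "rx": 0, "ry": 0, "rz": 0, "gripper": 1}, {"dx": -0.01, "dy": 0, "dz": 0.025, "rx": 0, "ry": 0, "rz": 0, "gripper": 1}])

```text
clock: 10.45
eef_pos: [0.6333, 0.0253, 0.2938]
eef_rot: [1.83, 2.552, 0.001]
contact_force: [-2.1, 0.6, 8.2]
grip_width: 0.0003
grasp_force: 4.1
```

>>> send_rows(series=[{"dx": 0, "dy": 0, "dz": 0.01, "rx": 0, "ry": 0, "rz": 0, "gripper": 1}, {"dx": 0, "dy": 0, "dz": 0.02, "rx": 0, "ry": 0, "rz": 0, "gripper": 1}])

```text
clock: 10.65
eef_pos: [0.6335, 0.0251, 0.2921]
eef_rot: [1.83, 2.552, 0.0]
contact_force: [-2.8, -0.1, 10.4]
grip_width: 0.0002
grasp_force: 5.2
```

>>> send_rows(series=[{"dx": 0, "dy": 0, "dz": 0.01, "rx": 0, "ry": 0, "rz": 0, "gripper": 1}, {"dx": 0, "dy": 0, "dz": 0.02, "rx": 0, "ry": 0, "rz": 0, "gripper": 1}])

```text
clock: 10.85
eef_pos: [0.6335, 0.0245, 0.2887]
eef_rot: [1.83, 2.551, -0.0]
contact_force: [-0.6, -1.7, 4.9]
grip_width: 0.0005
grasp_force: 2.6
```

>>> send_rows(series=[{"dx": 0, "dy": 0, "dz": 0.01, "rx": 0, "ry": 0, "rz": 0, "gripper": 1}, {"dx": 0, "dy": 0, "dz": 0.02, "rx": 0, "ry": 0, "rz": 0, "gripper": 1}])

```text
clock: 11.05
eef_pos: [0.6336, 0.0242, 0.2855]
eef_rot: [1.83, 2.55, -0.0]
contact_force: [-0.7, -1.8, 6.1]
grip_width: 0.0004
grasp_force: 2.9
```

>>> send_rows(series=[{"dx": 0, "dy": 0, "dz": 0.01, "rx": 0, "ry": 0, "rz": 0, "gripper": 1}, {"dx": 0, "dy": 0, "dz": 0.01, "rx": 0, "ry": 0, "rz": 0, "gripper": 1}])

```text
clock: 11.25
eef_pos: [0.6336, 0.024, 0.2836]
eef_rot: [1.83, 2.55, -0.001]
contact_force: [0.8, -3.1, 3.9]
grip_width: 0.0002
grasp_force: 2.2
```

>>> send_rows(series=[{"dx": 0, "dy": 0, "dz": 0.01, "rx": 0, "ry": 0, "rz": 0, "gripper": 1}, {"dx": 0, "dy": 0, "dz": 0.01, "rx": 0, "ry": 0, "rz": 0, "gripper": 1}])

```text
clock: 11.45
eef_pos: [0.6337, 0.0239, 0.2824]
eef_rot: [1.831, 2.55, -0.001]
contact_force: [0.5, -3.9, 5.9]
grip_width: 0.0004
grasp_force: 3.1
```

>>> send_rows(series=[{"dx": 0, "dy": 0, "dz": 0.01, "rx": 0, "ry": 0, "rz": 0, "gripper": 1}, {"dx": 0, "dy": 0, "dz": 0.01, "rx": 0, "ry": 0, "rz": 0, "gripper": 1}])

```text
clock: 11.65
eef_pos: [0.6337, 0.0238, 0.2811]
eef_rot: [1.831, 2.55, -0.001]
contact_force: [0.8, -4.0, 7.3]
grip_width: 0.0002
grasp_force: 3.6
```

>>> send_rows(series=[{"dx": 0, "dy": 0, "dz": 0.01, "rx": 0, "ry": 0, "rz": 0, "gripper": 1}, {"dx": 0, "dy": 0, "dz": 0.01, "rx": 0, "ry": 0, "rz": 0, "gripper": 1}])

```text
clock: 11.85
eef_pos: [0.6338, 0.0237, 0.2798]
eef_rot: [1.83, 2.549, -0.001]
contact_force: [0.5, -3.0, 8.6]
grip_width: 0.0004
grasp_force: 3.9
```

>>> send_rows(series=[{"dx": 0, "dy": 0, "dz": 0.01, "rx": 0, "ry": 0, "rz": 0, "gripper": 1}, {"dx": 0, "dy": 0, "dz": 0.01, "rx": 0, "ry": 0, "rz": 0, "gripper": 1}])

```text
clock: 12.05
eef_pos: [0.6338, 0.0236, 0.2788]
eef_rot: [1.831, 2.549, -0.001]
contact_force: [-0.7, -3.9, 11.3]
grip_width: 0.0004
grasp_force: 5.6
```

```bash
python3 -c "
from pose import *
pose()
im=get_image('wrist');save(im,'wrist5')
im=get_image('side');report(im,O,YAW)"
```

```text
t 12.05 tip fix mm [ 42.4 -36.7  88.8] toolx deg 108.64 z [ 0.002 -0.002 -1.   ] w 0.0004 F [-0.7 -3.9 11.3]
plate 4532 p2 [-119.7  -95.6   16.3] med [-32.6  39.   18.8] p98 [ 93.2 103.3  21.5]
blocktop 256 p2 [  0.6 -22.7  56.6] med [18.5  2.3 58.7] p98 [56.5 22.9 60.7]
guides+ 80 p2 [-78.1  30.8  25.1] med [-8.3 35.9 27. ] p98 [48.1 37.6 30.2]
guides- 47 p2 [-81.  -30.2  25.2] med [-47.1 -28.5  27. ] p98 [ -5.9 -26.3  29.5]
stop 14 p2 [ 64.6 -26.2  39.7] med [ 65.5 -11.   40.5] p98 [67.4 -0.6 41.5]
orange 49 p2 [ 29.5 -28.9  83. ] med [ 41.1 -23.9  86.8] p98 [ 54.7 -21.2  95.5]
yellow 313 p2 [ 28.  -49.3  73.9] med [41.1 31.  81.3] p98 [ 79.6  84.1 207.4]
cheek 61 p2 [ 21.7 -71.8  32.6] med [ 28.2 -58.4  46.5] p98 [ 58.4 -55.5  55.2]
```

View pics/wrist5.png

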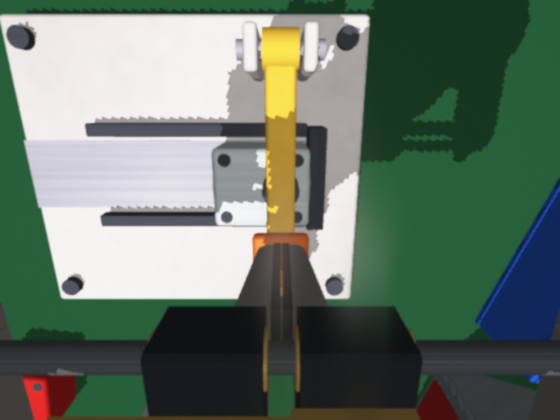

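The clamp lies across the block at (282,170), which is still against the stop. A little more pressing to be sure of the clip.

>>> send_rows(series=[{"dx": 0, "dy": 0, "dz": 0.01, "rx": 0, "ry": 0, "rz": 0, "gripper": 1}, {"dx": 0, "dy": 0, "dz": 0.01, "rx": 0, "ry": 0, "rz": 0, "gripper": 1}])

```text
clock: 12.35
eef_pos: [0.6338, 0.0236, 0.2787]
eef_rot: [1.83, 2.549, -0.001]
contact_force: [-5.0, -5.2, 18.5]
grip_width: 0.0003
grasp_force: 9.7
```

>>> send_rows(series=[{"dx": 0, "dy": 0, "dz": 0.007, "rx": 0, "ry": 0, "rz": 0, "gripper": 1}, {"dx": 0, "dy": 0, "dz": 0.007, "rx": 0, "ry": 0, "rz": 0, "gripper": 1}])

```text
clock: 12.55
eef_pos: [0.6338, 0.0236, 0.2786]
eef_rot: [1.83, 2.549, -0.001]
contact_force: [-7.1, -5.0, 25.3]
grip_width: 0.0001
grasp_force: 12.4
```

Hard stop reached: 25 N with no more travel. Retreating slowly upward, then checking that the clamp stays shut.

>>> send_rows(series=[{"dx": 0, "dy": 0, "dz": -0.03, "rx": 0, "ry": 0, "rz": 0, "gripper": 1}, {"dx": 0, "dy": 0, "dz": -0.06, "rx": 0, "ry": 0, "rz": 0, "gripper": 1}, {"dx": 0, "dy": 0, "dz": -0.3, "rx": 0, "ry": 0, "rz": 0, "gripper": 1}, {"dx": 0, "dy": 0, "dz": -0.6, "rx": 0, "ry": 0, "rz": 0, "gripper": 1}, {"dx": 0, "dy": 0, "dz": -1, "rx": 0, "ry": 0, "rz": 0, "gripper": 1}, {"dx": 0, "dy": 0, "dz": -1, "rx": 0, "ry": 0, "rz": 0, "gripper": 1}, {"dx": 0, "dy": 0, "dz": -1, "rx": 0, "ry": 0, "rz": 0, "gripper": 1}, {"dx": 0, "dy": 0, "dz": -1, "rx": 0, "ry": 0, "rz": 0, "gripper": 1}])

```text
clock: 13.35
eef_pos: [0.6326, 0.0254, 0.4229]
eef_rot: [-1.829, -2.552, 0.003]
contact_force: [0.2, -0.2, -1.0]
grip_width: 0.0004
grasp_force: 0.0
```

```bash
python3 -c "
from pose import *
pose()
im=get_image('wrist');save(im,'wrist6');report(im,O,YAW)
P=pts(im);F=fx(P,O,YAW);x,y,z=np.moveaxis(F,-1,0)
px=im['pixels'].astype(int);m=(abs(x-.042)<.014)&(y>-.052)&(y<-.022)&(z>.06)&(px[...,0]-px[...,2]>90);st('pad',F,m)
im=get_image('side');report(im,O,YAW)"
```

```text
t 13.35 tip fix mm [ 41.1 -33.9 232.9] toolx deg 108.72 z [-0.003 -0.    -1.   ] w 0.0004 F [ 0.2 -0.2 -1. ]
plate 26545 p2 [-119.3  -98.8   19.4] med [-35.   16.6  20.9] p98 [94.5 99.2 22.4]
blocktop 1759 p2 [  2.  -25.8  58.8] med [20.9 -1.4 60.7] p98 [58.5 21.  62.2]
guides+ 258 p2 [-72.3  28.1  28.1] med [19.7 32.3 30.7] p98 [60.5 35.5 32.3]
guides- 144 p2 [-84.1 -30.3  27.1] med [-45.3 -29.8  29.8] p98 [ -6.7 -29.2  31.9]
stop 398 p2 [ 60.8 -32.9  41.4] med [64.7 -9.5 42.8] p98 [71.  31.9 44.1]
orange 243 p2 [ 28.  -84.8  73.7] med [ 47.5 -32.9  92.9] p98 [ 57.3 -21.8  94.7]
yellow 2785 p2 [ 30.2 -59.1  84. ] med [41.8  4.3 86.2] p98 [52.3 78.  94.8]
cheek 215 p2 [ 23.8 -84.9  50.1] med [ 42.9 -72.   57.8] p98 [ 61.5 -64.9  79.8]
pad 865 p2 [ 28.3 -50.9  92.4] med [ 41.8 -36.5  93.9] p98 [ 55.2 -22.7  95.2]
plate 4536 p2 [-119.9  -95.5   16.3] med [-32.7  38.8  18.8] p98 [ 93.3 103.5  21.4]
blocktop 257 p2 [  0.7 -22.8  56.5] med [18.5  3.2 58.6] p98 [56.8 23.1 60.9]
guides+ 59 p2 [-79.4  33.9  25.3] med [-21.5  35.8  27. ] p98 [49.5 38.3 29.6]
guides- 44 p2 [-81.5 -30.8  25.2] med [-48.2 -28.3  27.3] p98 [ -8.  -26.5  29.9]
stop 7 p2 [ 65.3 -28.1  38.2] med [ 66.9 -18.2  40.8] p98 [67.4 -9.5 41.9]
orange 18 p2 [ 29.8 -23.8  88.6] med [ 38.7 -21.5  90.5] p98 [ 53.1 -19.8  93. ]
yellow 416 p2 [ 27.8 -52.4  75.3] med [41.   7.9 84. ] p98 [52.2 83.6 93.1]
cheek 69 p2 [ 21.8 -76.4  34.4] med [ 29.  -59.6  48.1] p98 [ 59.2 -54.8  77.6]
```

View pics/wrist6.png

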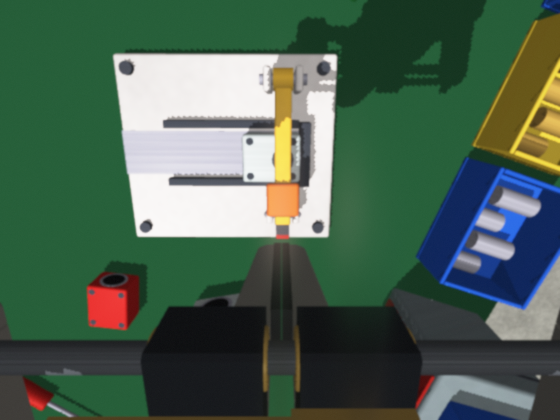

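The clamp stays shut without the robot: the pad is at z≈93 mm, so θ≈0.01. The orange pad is at (282,198), and the block is against the stop at (265,158). Handing in.

```bash
python3 -c "
from rig import *
print(job_done())"
```

```text
the job is handed in; nothing more can be done
None
```

The job is handed in, with no verdict shown: the block is home against the stop, and the clamp stays shut by itself (pad at about 93 mm, 92 mm when fully shut), with the robot clear and no other parts touched.

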